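Hold a spring clip gaping over a proof card

ROBOT

A 7-joint arm with a two-finger parallel gripper is mounted at the origin on the work surface. World frame = base frame: x ahead of the robot, y to its left, z up, the work surface at z = 0. Lengths are in m, angles in rad, forces in N, time in s.
With the tool pointing down it reaches from about 0.4 to 0.75 m from the base axis. Payload 19.5 kg.
Tool frame: the origin (TCP) lies between the finger pads; the fingertips stand manip.tcp_to_tips ahead of it and the grasp point (between the pads) lies 3 mm ahead of it (manip.tcp_to_tips is the distance from the TCP to the fingertips, in m); z points along the fingers, y is the direction in which the jaws open and shut (so a half turn about z gives the same grasp; the last joint's range is limited). The gripper opens to 85 mm and grips with 20 to 120 N. Pads are 22 mm wide; open, the fingers measure 114 mm over their backs; the gripper's body (76 mm by 85 mm) begins 54 mm behind the grasp point. The pads swing forward as they close: fully open they stand 13 mm farther back than shut.
Start: joints at [-1.308, 0.707, -0.028, 1.485, 0.022, 0.951, -0.075], TCP at [0.173, 0.548, 0.253] pointing down, gripper open.
Joint ranges: [-2.71, 2.71], [-0.32, 2.16], [-1.57, 1.52], [0, 2.45], [-1.46, 4.6], [0, 2.02], [-2.83, 2.83]. Speed limits (rad/s): [1.89, 1.89, 2.57, 2.57, 3.01, 3.01, 3.01].

INTERFACE

Orientations are given as a unit quaternion [x, y, z, w].
In Python, from plant import manip, optics, ticket gives the robot as it stands. The module is installed in compiled form; this text tells all that it offers.
- The arm moves only by the tool servo_tool, never from a script. Its argument "motion" is a list of rows, each an object of numbers: "dx", "dy", "dz": the shift along the tool's x, y, z in mm; "turn": the turn about the tool's z in degrees; "fingers": the opening, from 0 (shut) to 1 (fully open). A call has 1 to 12 rows; each row shifts and turns the commanded pose from where the row before left it, along the tool's axes as they then stand; what a row does not reach is not made up. A row lasts 1/8 s, in which the tool goes at most 62.5 mm and 10.7 degrees, less where a joint would pass 70% of its speed; a pose out of reach is approached as far as the arm can. A call with a gripper value outside its range is refused whole. The fingers move at their own pace and stop on an object; "force" is the grip in N (left out, the last holds). Time passes only in rows, so rows that do not move let the fingers close. It gives the time, the measured TCP pose, the force and the opening at its end, in the units of the state.
- manip.observe(): the state, without advancing time (a new reading comes with each control period).
- optics.camera(name): name is "scene" or "side" or "wrist"; returns a dict with "frame" (480x640x3 uint8, red, green, blue), "K" (3x3 intrinsics, pixels), "extrinsics" (4x4, takes a point from camera to world coordinates). Camera axes: x right, y up, looking along -z (the intrinsics and any distortion apply to the point x, -y, -z); pixel columns grow to the right and rows downward; lengths in m; the calibration is good to about 2 mm. A picture is of the moment at which its call begins. There is no depth.
- ticket.sign_off(): hands the job in, once; it reports no verdict.
Trained networks look in a picture, given as the dict that the camera call returned (one of the last four; its "shot" number tells which), for a name from the list of things; names that differ only in an ending like _2 or _b are one class to them, and where a whole thing is asked for, a point or a joint stands for the part that bears it (a point fixed in the world has none). Each returns a list of dicts, best first, with "score" (0 to 1); they miss things now and then, are a little off and sometimes report something else, mostly with a low value. They report only what shows in the picture. A call takes as long as a camera call. They do not tell look-alikes from the thing itself.
- optics.regions_of(picture, query): "mask" (480x640 bool, what is visible of it).
- optics.pinpoint(picture, query): "at" ([x, y, z] in m, in world coordinates, good to about 4 mm: a listed point, or the origin of a listed thing).
The state is a dict: "time_s": time; "joints": joint angles; "qd": joint speeds; "tau": joint torques, N m; "eef_pos": TCP position; "orientation": TCP orientation; "contact_force": force on the tool from outside, world axes, zero at the start; "wrist_torque": the same for the moment, N m; "width": finger opening in m.
Only numpy, scipy, OpenCV 4.12 (cv2) and the standard library are available. Lean on these libraries where they do the work, as an engineer would, in place of code of your own. Each camera call takes 0.05 s, during which the arm holds its last target. There are 200 camera calls.

TASK

Take the spring clip off its parking rail by squeezing its two levers, carry it to the proof card standing in its block, and hold it upright and gaping around the middle of the card's top edge, jaws 15 mm or more apart, one on each side, tips about 15 mm below the edge, so that I can slip a foil sample in beside the card. In the end the jaws touch neither face of the card; never bump it hard or let them bite it, and leave the block and the other things on the bench where they are. Finish while still holding the clip squeezed open there: do not let go.

Things in the scene. Friction and masses are not known exactly. Their poses are not given: they have to be found in the camera images.
- clip: Steel spring clip like a big clothes peg, 80 mm tall, 34 mm wide along its hinge pin, about 70 g. Origin: midway between the jaw tips, level with their lower ends. z up to the levers, x along the pin and the rail it sits on, y from jaw to jaw; symmetric. Pin at z = 36 mm; throat 28 mm deep. Starts clamped on the rail's fin, jaws 14 mm below its top edge, within 25 mm of its middle.
- clip_bars (a point): Midway between the clip's two lever ends, 76 mm above the clip's origin. The levers spread in a V above the pin; each ends in a rubber round bar 8 mm thick, 26 mm long in x, its axis at y = +-20 mm: 48 mm over the outsides on the rail. Squeezing the bars together along y opens the jaws evenly.
- clip_left (a joint): Opening of each clip arm, rad (both move alike). 0: on the rail, jaws 4 mm apart, bars 48 mm over outsides. 0.15: jaws 15 mm, bars 36 mm. 0.25: jaws 22 mm, bars 27 mm, risen 4 mm. Stop at 0.36: jaws 29 mm, bars 18 mm. Each bar pushes back 8 N at 0, 13 N at 0.25, 16 N at 0.36; released, it springs shut.
- rail: Fixed parking rail: dark steel foot 120 x 60 x 12 mm with an upright aluminium fin on it, 4 mm thick (y), 110 mm long (x), top edge 60 mm above the bench. Origin: centre of the underside; x along the fin.
- card_stand: Loose dark steel block 120 x 70 x 22 mm (1.2 kg) in which a stiff cream proof card with some foil bars stands upright: 100 mm wide (x), 3 mm thick (y), top edge 115 mm above the bench. Origin: centre of the block's underside; x along the card.
- card_edge (a point): Middle of the card's top edge, 115 mm above the bench; x along the edge, y across the card's thickness, z up.
- foil_roll: Bystander: brass-coloured foil roll lying flat, 72 mm diameter, 30 mm high, origin at the centre of its underside.
- die_block: Bystander: stamping die, steel block 60 x 40 x 24 mm with a brass face, origin at the centre of its underside.
- jar: Bystander: small closed jar, 48 mm diameter, 60 mm high, origin at the centre of its underside.
- driver: Bystander: screwdriver 170 mm long, lying on the bench along its x.
Not all that is in view belongs to the job. What is shaped like the card_stand but yellow is not meant.

How it is judged:
On the way, in this order (a step that is already met when the one before it is completed fails the run):
1. the clip is squeezed open and lifted clear of the rail (value of joint clip_left above 0.06 rad and z of clip in the frame of rail above 0.063 m and contact force between clip and rail below 0.1 N and contact force between clip and the fingers above 3 N), for 0.2 s.
2. the open clip is astride the middle of the card's top edge, touching neither face (value of joint clip_left above 0.14 rad and y of clip in the frame of card_edge between -0.006 and 0.006 m and x of clip in the frame of card_edge between -0.015 and 0.015 m and z of clip in the frame of card_edge between -0.025 and -0.007 m and angle between the x axis of clip and the x axis of card_edge, either way round below 0.25 rad and angle between clip's own z axis and vertical below 0.25 rad and contact force between clip and card_stand below 0.5 N and contact force between clip and the fingers above 5 N), for 0.3 s.
At the end, for the whole second after the job is handed in: Clip held squeezed open (0.14 rad or more), upright and along the card edge within 0.25 rad, within 6 mm across and 15 mm of the middle, tips 7 to 25 mm below the edge, under 0.5 N on the card, over 5 N from the fingers, at rest; block within 15 mm, other things within 20 mm of their starts (all of step 2 and linear speed of clip below 0.03 m/s and distance of card_stand from where it was at the start of the episode below 0.015 m and distance of each of foil_roll, die_block, jar, driver from where it was at the start of the episode below 0.02 m); the arm keeps its last pose, push and grip.
It fails at once if the clip bites or knocks the card (over 8 N) (contact force between clip and card_stand above 8 N).
It fails at once if the card's block is pushed more than 15 mm (distance of card_stand from where it was at the start of the episode above 0.015 m).
It fails at once if a bystander is moved more than 20 mm (distance of any of foil_roll, die_block, jar, driver from where it was at the start of the episode above 0.02 m).
It also fails if it takes over 38 s, if anything falls off the work surface, if the arm or the gripper's body presses on something with over 40 N, if the wrist force passes 120 N, or if a joint passes its speed limit or range.

## Working session

There is one attempt and no reset: what is moved stays moved. The work goes in short steps, Python scripts to look and compute and a tool call to move; the robot and the scene stay as the last step left them, time stands still between calls to the robot, and variables do not carry over. Pictures are saved under pics/ and viewed, about 8 in all and at most 12, crops included, and the job is handed in when it is done.

Besides the shell and the picture viewer there is one more tool, called after ">>>" as a command line: name --argument value ..., lists and objects as JSON in quotes. servo_tool: Moves the arm, as the interface text tells. Its arguments: {"type":"object","properties":{"motion":{"type":"array","items":{"type":"object","properties":{"dx":{"type":"number"},"dy":{"type":"number"},"dz":{"type":"number"},"turn":{"type":"number"},"fingers":{"type":"number"}}}},"force":{"type":"number"}},"required":["motion"]}

```bash
mkdir -p pics
cat > h.py <<'E'
from plant import manip, optics, ticket
import numpy as np, cv2
def save(p,n): cv2.imwrite(f'pics/{n}.png',cv2.cvtColor(p['frame'],cv2.COLOR_RGB2BGR))
def proj(p,X):
    E=np.linalg.inv(p['extrinsics']); c=(E@np.append(X,1))[:3]; q=p['K']@np.array([c[0],-c[1],-c[2]]); return q[:2]/q[2]
def ray(p,uv,z):
    d=np.linalg.inv(p['K'])@np.array([uv[0],uv[1],1.]); d=p['extrinsics'][:3,:3]@np.array([d[0],-d[1],-d[2]]); o=p['extrinsics'][:3,3]
    return o+d*(z-o[2])/d[2]
E
python3 - <<'E'
from h import *
s=manip.observe(); print({k:np.round(v,3) for k,v in s.items()}, manip.tcp_to_tips)
ims=[]
for n in ('scene','side'):
    p=optics.camera(n); save(p,n); ims.append(p['frame']); print(n,np.round(p['extrinsics'][:3,3],2))
    for q in ('clip','clip_bars','rail','card_stand','card_edge','foil_roll','die_block','jar','driver'):
        print(q,[(round(r['score'],2),np.round(r['at'],3).tolist(),proj(p,r['at']).astype(int).tolist()) for r in optics.pinpoint(p,q)[:3]])
E
```

```text
{'time_s': np.float64(0.0), 'joints': array([-1.308,  0.707, -0.028,  1.485,  0.022,  0.951, -0.076]), 'qd': array([0.002, 0.001, 0.002, 0.001, 0.002, 0.001, 0.   ]), 'tau': array([-0.0000e+00, -8.8324e+01,  1.2350e+00, -2.3615e+01,  1.7000e-02,
        7.0000e-03,  0.0000e+00]), 'eef_pos': array([0.172, 0.548, 0.253]), 'orientation': array([ 0.152,  0.988, -0.001, -0.   ]), 'contact_force': array([-0.101, -0.089,  0.093]), 'wrist_torque': array([ 0.001, -0.019,  0.043]), 'width': np.float64(0.085)} 0.022
scene [ 0.93 -0.41  0.97]
clip []
clip_bars [(0.88, [0.532, 0.18, 0.121], [347, 154])]
rail [(0.69, [0.533, 0.187, 0.004], [347, 185])]
card_stand [(0.85, [0.563, -0.319, -0.003], [204, 359]), (0.58, [0.553, -0.151, -0.004], [258, 295])]
card_edge [(0.89, [0.555, -0.153, 0.116], [251, 270]), (0.63, [0.565, -0.32, 0.114], [191, 341])]
foil_roll [(0.89, [0.683, -0.002, 0.0], [350, 278]), (0.62, [0.556, -0.15, -0.003], [259, 295])]
die_block [(0.57, [0.705, -0.319, 0.003], [257, 405])]
jar [(0.56, [0.72, 0.354, -0.001], [453, 180])]
driver [(0.65, [0.72, 0.358, 0.003], [454, 178]), (0.55, [0.449, -0.001, 0.001], [268, 220]), (0.37, [0.555, -0.152, 0.117], [251, 269])]
side [0.25 0.47 0.79]
clip [(0.97, [0.534, 0.188, 0.045], [273, 340]), (0.45, [0.682, -0.01, -0.001], [281, 252])]
clip_bars [(0.74, [0.531, 0.185, 0.122], [273, 318])]
rail [(0.68, [0.531, 0.181, -0.002], [278, 350])]
card_stand [(0.9, [0.559, -0.319, 0.001], [396, 199]), (0.57, [0.554, -0.156, -0.0], [363, 239])]
card_edge [(0.67, [0.549, -0.151, 0.114], [369, 206]), (0.61, [0.56, -0.317, 0.115], [403, 164])]
foil_roll [(0.75, [0.684, -0.008, -0.006], [279, 253])]
die_block [(0.56, [0.708, -0.323, -0.0], [348, 175])]
jar [(0.81, [0.721, 0.359, 0.004], [138, 361])]
driver [(0.67, [0.452, -0.002, 0.002], [364, 306])]
```

View pics/scene.png

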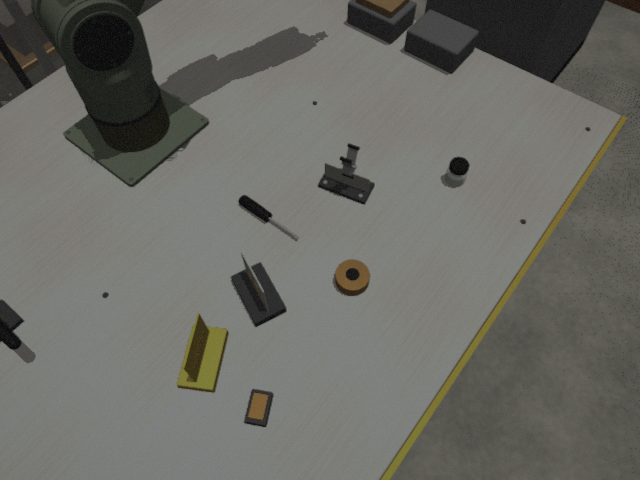

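View pics/side.png

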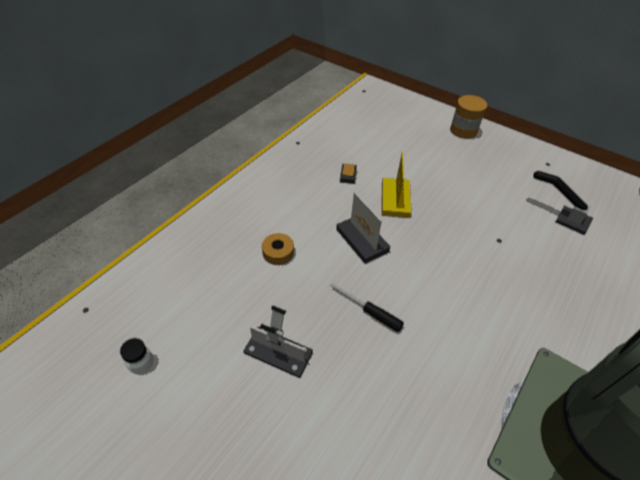

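The dark stand is at about px (258,295) in the scene picture and the rail with the clip at (347,185). The yellow stand is the decoy. Next I'll fit yaws with the masks.

```bash
cat >> h.py <<'E'
from scipy.optimize import minimize
def box(lx,ly,z0,z1): return np.array([[a*lx/2,b*ly/2,z] for a in(-1,1) for b in(-1,1) for z in(z0,z1)])
SH={'rail':[box(.12,.06,0,.012),box(.11,.004,.012,.06)],'card_stand':[box(.12,.07,0,.022),box(.1,.003,.022,.115)]}
def sil(p,parts,x):
    m=np.zeros((480*4,640*4),np.uint8); R=np.array([[np.cos(x[2]),-np.sin(x[2]),0],[np.sin(x[2]),np.cos(x[2]),0],[0,0,1]])
    for b in parts:
        q=np.array([proj(p,R@v+[x[0],x[1],0]) for v in b])*4+2
        cv2.fillConvexPoly(m,cv2.convexHull(q.astype(np.int32)),255)
    return cv2.resize(m,(640,480),interpolation=cv2.INTER_AREA)/255.
def fit(pm,name,x0):
    def c(x,pms=pm): return sum(np.abs(sil(p,SH[name],x)-m).sum()/m.sum() for p,m in pms)
    best=min((c([x0[0],x0[1],t]),t) for t in np.arange(0,np.pi,.1))[1]
    r=minimize(c,[x0[0],x0[1],best],method='Nelder-Mead',options=dict(initial_simplex=np.array([[x0[0],x0[1],best],[x0[0]+.01,x0[1],best],[x0[0],x0[1]+.01,best],[x0[0],x0[1],best+.15]]),xatol=1e-4,fatol=1e-4))
    return r.x,r.fun
def mask(p,q,X):
    uv=proj(p,X); L=optics.regions_of(p,q)
    L=[r for r in L if r['mask'].any()]
    return min(L,key=lambda r:np.hypot(*(np.argwhere(r['mask']).mean(0)[::-1]-uv)))['mask'].astype(float)
E
python3 - <<'E'
from h import *
P=[optics.camera(n) for n in('scene','side')]
for q,x0 in(('rail',(.532,.184,.03)),('card_stand',(.554,-.153,.04))):
    pm=[]
    for p in P:
        try: m=mask(p,q,np.array(x0)); pm.append((p,m)); print(q,m.sum(),np.argwhere(m).mean(0)[::-1],proj(p,np.array(x0)))
        except Exception as e: print(q,'none',e)
    print(fit(pm,q,x0),[fit([a],q,x0) for a in pm])
E
```

```text
rail 1225.0 [346.43265306 183.46612245] [347.02746202 178.98123149]
rail 1945.0 [277.90077121 351.73367609] [276.28145606 343.37376615]
(array([0.52891465, 0.1856478 , 0.21473262]), np.float64(0.24012075164255928)) [(array([0.52888623, 0.18606273, 0.20837409]), np.float64(0.1354813925570228)), (array([0.52911472, 0.18524231, 0.22206228]), np.float64(0.1000272191138666))]
card_stand 2001.0 [258.4147926  292.73913043] [255.3993772  287.30194776]
card_stand 1930.0 [363.04715026 232.19792746] [364.31043449 228.50367812]
(array([ 0.55478177, -0.15024107,  2.74567362]), np.float64(0.11758001625012952)) [(array([ 0.55527954, -0.1506526 ,  2.75600861]), np.float64(0.053006829918374146)), (array([ 0.55482498, -0.15068248,  2.73551201]), np.float64(0.06275322564258864))]
```

>>> servo_tool --motion '[{"dx":-38,"dy":-20},{"dx":-38,"dy":-20},{"dx":-38,"dy":-20},{"dx":-38,"dy":-20},{"dx":-38,"dy":-20},{"dx":-38,"dy":-20},{"dx":-38,"dy":-20},{"dx":-38,"dy":-20},{"dx":-38,"dy":-20},{"dx":-38,"dy":-20},{"dx":-38,"dy":-20},{"dx":-35,"dy":-19}]'

```text
invalid input
```

>>> servo_tool --motion '[{"turn":-7.5},{"turn":-7.5},{"turn":-7.5},{"turn":-7.3},{"dx":0}]'

```text
invalid input
```

```bash
cat >> h.py <<'E'
def tool(s):
    from scipy.spatial.transform import Rotation as R
    return R.from_quat(s['orientation']).as_matrix()
def pp(p,q): return [(round(r['score'],2),np.round(r['at'],4).tolist()) for r in optics.pinpoint(p,q)[:2]]
E
python3 - <<'E'
from h import *
s=manip.observe(); print(s['time_s'],np.round(s['eef_pos'],4),np.round(tool(s),3).tolist(),np.round(s['joints'],2))
p=optics.camera('wrist'); save(p,'w1'); print(pp(p,'clip_bars'),pp(p,'clip'),pp(p,'rail'))
P=[p]+[optics.camera(n) for n in('scene','side')]
for q in P[1:]: print(pp(q,'clip_bars'),pp(q,'clip'))
try:
    m=mask(p,'rail',np.array([.529,.1856,.03])); print(m.sum(),fit([(p,m)],'rail',(.529,.1856)))
except Exception as e: print(e)
E
```

```text
1.3 [0.1726 0.5485 0.2533] [[-0.954, 0.3, -0.0], [0.3, 0.954, -0.0], [0.0, -0.0, -1.0]] [-1.31  0.71 -0.03  1.48  0.02  0.95 -0.08]
[] [] []
[(0.82, [0.5294, 0.1857, 0.1242])] [(0.82, [0.5277, 0.1856, 0.0473])]
[(0.66, [0.5318, 0.1867, 0.1198])] [(0.98, [0.5362, 0.1859, 0.045])]
93.0 (array([0.53081681, 0.18387914, 0.25145188]), np.float64(0.14792325532363484))
```

View pics/w1.png

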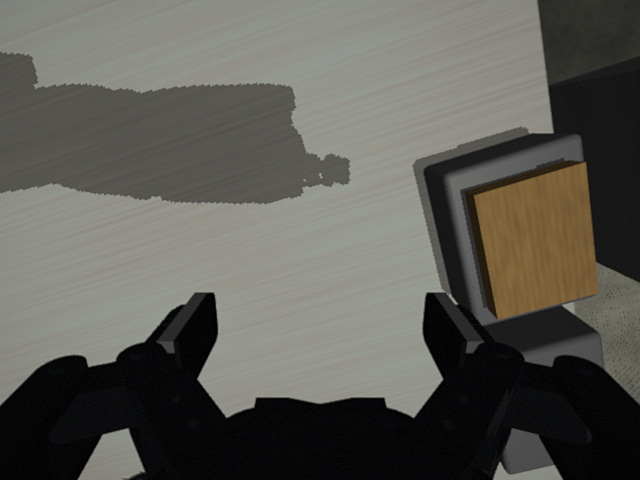

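The calls were refused, so nothing moved and the wrist picture shows only the start area. I'll retry with every field filled in.

>>> servo_tool --motion '[{"dx":-38,"dy":-20,"dz":0,"turn":0,"fingers":1}]'

```text
time_s: 1.98
eef_pos: [0.2012, 0.5189, 0.2529]
orientation: [0.15, 0.989, 0.0, -0.001]
contact_force: [1.0, 0.5, -0.4]
width: 0.0855
```

>>> servo_tool --motion '[{"dx":-38,"dy":-20,"dz":0,"turn":0,"fingers":1},{"dx":-38,"dy":-20,"dz":0,"turn":0,"fingers":1},{"dx":-38,"dy":-20,"dz":0,"turn":0,"fingers":1},{"dx":-38,"dy":-20,"dz":0,"turn":0,"fingers":1},{"dx":-38,"dy":-20,"dz":0,"turn":0,"fingers":1},{"dx":-38,"dy":-20,"dz":0,"turn":0,"fingers":1},{"dx":-38,"dy":-20,"dz":0,"turn":0,"fingers":1},{"dx":-38,"dy":-20,"dz":0,"turn":0,"fingers":1},{"dx":-38,"dy":-20,"dz":0,"turn":0,"fingers":1},{"dx":-38,"dy":-20,"dz":0,"turn":0,"fingers":1},{"dx":-35,"dy":-19,"dz":0,"turn":0,"fingers":1}]'

```text
time_s: 3.35
eef_pos: [0.5339, 0.1833, 0.2534]
orientation: [0.152, 0.988, -0.0, 0.0]
contact_force: [-0.1, 0.4, -0.7]
width: 0.0854
```

>>> servo_tool --motion '[{"dx":0,"dy":0,"dz":0,"turn":-7.5,"fingers":1},{"dx":0,"dy":0,"dz":0,"turn":-7.5,"fingers":1},{"dx":0,"dy":0,"dz":0,"turn":-7.5,"fingers":1},{"dx":0,"dy":0,"dz":0,"turn":-7.3,"fingers":1},{"dx":0,"dy":0,"dz":0,"turn":0,"fingers":1}]'

```text
time_s: 3.98
eef_pos: [0.533, 0.1844, 0.2533]
orientation: [-0.107, 0.994, 0.0, -0.0]
contact_force: [0.1, -0.2, 0.2]
width: 0.0856
```

Run:
```python
from h import *
s=manip.observe(); print(s['time_s'],np.round(s['eef_pos'],4),np.round(tool(s),3).tolist(),np.round(s['joints'],2))
p=optics.camera('wrist'); save(p,'w2'); print(pp(p,'clip_bars'),pp(p,'clip'),pp(p,'rail'))
try:
    m=mask(p,'rail',np.array([.529,.1856,.03])); print(m.sum(),fit([(p,m)],'rail',(.529,.1856)))
except Exception as e: print(e)
```

```text
3.975 [0.533  0.1844 0.2533] [[-0.977, -0.213, -0.0], [-0.213, 0.977, 0.0], [0.0, 0.0, -1.0]] [-0.25  0.7  -0.27  1.52  0.21  0.95  1.2 ]
[(0.84, [0.5344, 0.1846, 0.1219])] [(0.94, [0.5352, 0.1868, 0.0501])] [(0.75, [0.5277, 0.1848, -0.0022])]
4564.0 (array([0.52918057, 0.18276172, 0.21112562]), np.float64(0.46568541527040264))
```

View pics/w2.png

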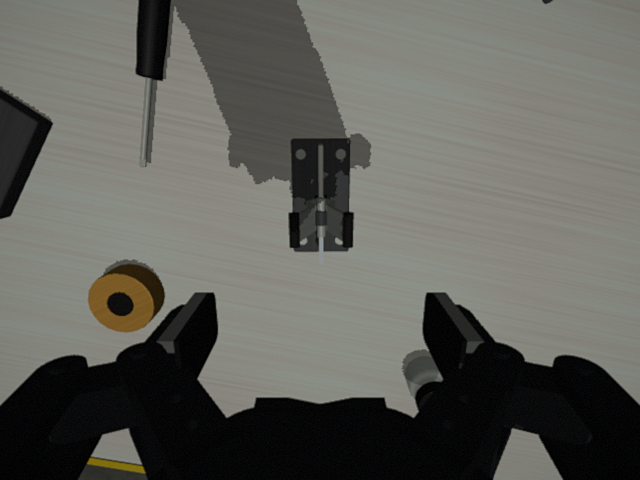

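The rail's fin runs vertically at column 321, so yaw is aligned. The bars sit at about (291,230) and (349,230), centre (321,230). I'll go down to just above them.

>>> servo_tool --motion '[{"dx":0,"dy":0,"dz":30,"turn":0,"fingers":1},{"dx":0,"dy":0,"dz":30,"turn":0,"fingers":1},{"dx":0,"dy":0,"dz":25,"turn":0,"fingers":1},{"dx":0,"dy":0,"dz":0,"turn":0,"fingers":1}]'

```text
time_s: 4.72
eef_pos: [0.5324, 0.1844, 0.1672]
orientation: [-0.107, 0.994, -0.0, -0.001]
contact_force: [0.1, 0.1, 1.2]
width: 0.0859
```

Run:
```python
from h import *
s=manip.observe(); T=tool(s); print(s['time_s'],np.round(s['eef_pos'],4))
p=optics.camera('wrist'); save(p,'w3'); print(pp(p,'clip_bars'),pp(p,'clip'))
for r in optics.pinpoint(p,'clip_bars')[:1]: print('tool delta mm',np.round(T.T@(r['at']-s['eef_pos'])*1e3,1))
L=optics.regions_of(p,'clip')
for r in L[:2]:
    a=np.argwhere(r['mask']); print(r['score'],a.min(0),a.max(0),a.mean(0))
for n in('scene','side'):
    q=optics.camera(n); print(pp(q,'clip_bars'))
```

```text
4.725 [0.5324 0.1844 0.1672]
[(0.58, [0.5389, 0.1857, 0.1206])] [(0.97, [0.5348, 0.1858, 0.0457])]
tool delta mm [-6.8 -0.1 46.6]
0.81 [218 274] [302 367] [261.044098   320.27082405]
[(0.73, [0.5305, 0.1832, 0.1202])]
[(0.72, [0.5323, 0.1821, 0.1219])]
```

View pics/w3.png

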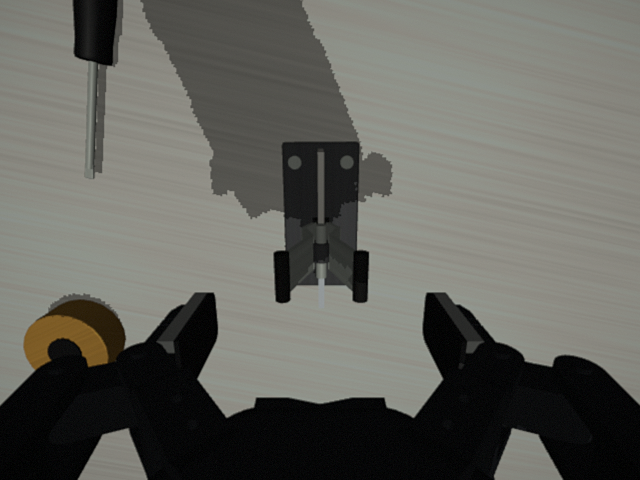

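Here the bars span columns 274–369 and rows 250–302, centred at (321.5,276) between the fingers. Next is the tool x offset.

Run:
```python
from h import *
s=manip.observe(); T=tool(s); p=optics.camera('wrist')
for uv,z in(((321.5,276),.122),((274,276),.122),((369,276),.122),((321,250),.122),((321,302),.122)):
    X=ray(p,uv,z); print(np.round(X,4),np.round(T.T@(X-s['eef_pos'])*1e3,1))
print(proj(p,s['eef_pos']+T@[0,0,.045]))
```

```text
[0.5344 0.1847 0.122 ] [-1.4 -0.2 46.7]
[0.5397 0.1608 0.122 ] [ -1.4 -24.6  46.7]
[0.5292 0.2086 0.122 ] [-1.3 24.3 46.7]
[0.5207 0.1814 0.122 ] [12.8 -0.4 46.7]
[0.5489 0.1876 0.122 ] [-16.2  -0.4  46.7]
[321.8410436 274.8459556]
```

>>> servo_tool --motion '[{"dx":-1,"dy":0,"dz":14,"turn":0,"fingers":1},{"dx":0,"dy":0,"dz":14,"turn":0,"fingers":1},{"dx":0,"dy":0,"dz":13,"turn":0,"fingers":1},{"dx":0,"dy":0,"dz":0,"turn":0,"fingers":0.65},{"dx":0,"dy":0,"dz":0,"turn":0,"fingers":0.6},{"dx":0,"dy":0,"dz":0,"turn":0,"fingers":0.5},{"dx":0,"dy":0,"dz":0,"turn":0,"fingers":0.4},{"dx":0,"dy":0,"dz":0,"turn":0,"fingers":0.34},{"dx":0,"dy":0,"dz":0,"turn":0,"fingers":0.34},{"dx":0,"dy":0,"dz":0,"turn":0,"fingers":0.34}]' --force 60

```text
time_s: 6.48
eef_pos: [0.5339, 0.1848, 0.1273]
orientation: [-0.107, 0.994, -0.0, -0.0]
contact_force: [0.4, -0.5, -0.4]
width: 0.0293
```

Run:
```python
from h import *
s=manip.observe(); T=tool(s); print(s['time_s'],np.round(s['eef_pos'],4),s['width'])
p=optics.camera('wrist'); a=p['frame']
q=optics.camera('side'); u,v=proj(q,[.534,.185,.09]).astype(int); b=cv2.resize(q['frame'][v-50:v+50,u-66:u+67],(640,480),interpolation=cv2.INTER_CUBIC)
save({'frame':cv2.resize(np.hstack([a,b]),(800,300))},'w4'); print(pp(p,'clip_bars'),pp(p,'clip'),pp(q,'clip'))
```

```text
6.475 [0.5339 0.1848 0.1273] 0.02928245267276573
[(0.84, [0.5363, 0.1842, 0.116])] [(0.73, [0.5339, 0.1876, 0.0424]), (0.29, [0.6849, -0.0012, -0.0034])] [(0.65, [0.5316, 0.1847, 0.0358])]
```

View pics/w4.png

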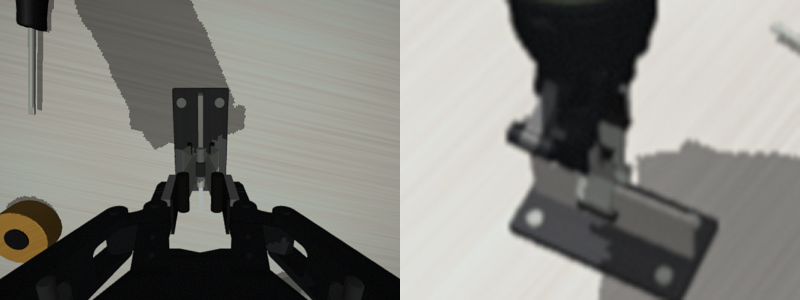

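The pads hold both bars (width 29 mm). The jaws are open on the fin, with no notable external force. Lifting.

>>> servo_tool --motion '[{"dx":0,"dy":0,"dz":-8,"turn":0,"fingers":0.34},{"dx":0,"dy":0,"dz":-8,"turn":0,"fingers":0.34},{"dx":0,"dy":0,"dz":-12,"turn":0,"fingers":0.34},{"dx":0,"dy":0,"dz":-16,"turn":0,"fingers":0.34},{"dx":0,"dy":0,"dz":-20,"turn":0,"fingers":0.34},{"dx":0,"dy":0,"dz":-20,"turn":0,"fingers":0.34},{"dx":0,"dy":0,"dz":-20,"turn":0,"fingers":0.34},{"dx":0,"dy":0,"dz":-16,"turn":0,"fingers":0.34},{"dx":0,"dy":0,"dz":0,"turn":0,"fingers":0.34},{"dx":0,"dy":0,"dz":0,"turn":0,"fingers":0.34}]'

```text
time_s: 7.98
eef_pos: [0.5337, 0.1846, 0.247]
orientation: [-0.107, 0.994, -0.0, -0.0]
contact_force: [-0.6, -0.9, -0.8]
width: 0.0293
```

Run:
```python
from h import *
s=manip.observe(); T=tool(s); print(s['time_s'],np.round(s['eef_pos'],4),s['width'],np.round(T,3).tolist())
a=[]
for n in('wrist','side','scene'):
    p=optics.camera(n); print(n,pp(p,'clip_bars'),pp(p,'clip'))
    u,v=proj(p,s['eef_pos']-[0,0,.06]).astype(int); print(u,v)
    r=(100,75) if n=='wrist' else (44,33)
    if n=='wrist': a.append(cv2.resize(p['frame'],(400,300)))
    elif n=='side': a.append(cv2.resize(p['frame'][max(v-33,0):v+33,u-44:u+44],(400,300),interpolation=cv2.INTER_CUBIC))
save({'frame':np.hstack(a)},'w5')
# way to card
c=np.array([.555,-.1505]); th=-.396; print('delta world',np.round((c-s['eef_pos'][:2])*1e3,1),'tool',np.round(T.T@np.append(c-s['eef_pos'][:2],0)*1e3,1))
```

```text
7.975 [0.5337 0.1846 0.247 ] 0.029330591391843595 [[-0.977, -0.214, -0.0], [-0.214, 0.977, -0.0], [0.001, -0.0, -1.0]]
wrist [(0.96, [0.5352, 0.1827, 0.2341]), (0.43, [0.5298, 0.1865, 0.0013])] [(0.82, [0.5317, 0.1872, 0.1613])]
321 264
side [(0.95, [0.5306, 0.1841, 0.234])] [(0.93, [0.5305, 0.185, 0.1576])]
270 296
scene [(0.83, [0.53, 0.1838, 0.2337])] [(0.84, [0.5297, 0.1864, 0.1589])]
350 132
delta world [  21.3 -335.1] tool [ 5.080e+01 -3.319e+02  1.000e-01]
```

View pics/w5.png

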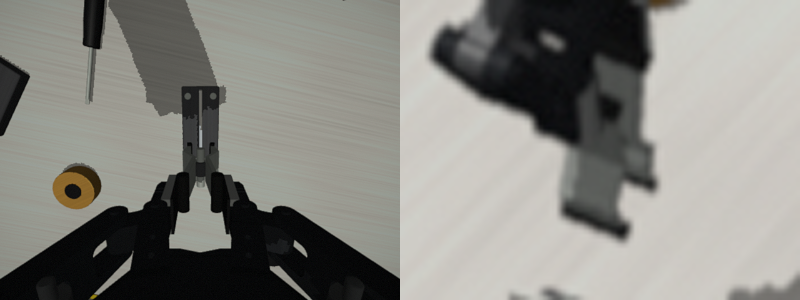

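The clip hangs upright and open, tips about 89 mm below the TCP. Carrying it over the card, then turning +35°.

>>> servo_tool --motion '[{"dx":3,"dy":-18,"dz":0,"turn":0,"fingers":0.34},{"dx":5,"dy":-32,"dz":0,"turn":0,"fingers":0.34},{"dx":5,"dy":-32,"dz":0,"turn":0,"fingers":0.34},{"dx":5,"dy":-32,"dz":0,"turn":0,"fingers":0.34},{"dx":5,"dy":-32,"dz":0,"turn":0,"fingers":0.34},{"dx":5,"dy":-32,"dz":0,"turn":0,"fingers":0.34},{"dx":5,"dy":-32,"dz":0,"turn":0,"fingers":0.34},{"dx":5,"dy":-32,"dz":0,"turn":0,"fingers":0.34},{"dx":5,"dy":-32,"dz":0,"turn":0,"fingers":0.34},{"dx":4,"dy":-30,"dz":0,"turn":0,"fingers":0.34},{"dx":3,"dy":-20,"dz":0,"turn":0,"fingers":0.34},{"dx":1,"dy":-8,"dz":0,"turn":0,"fingers":0.34}]'

```text
time_s: 9.93
eef_pos: [0.5548, -0.1517, 0.2473]
orientation: [-0.107, 0.994, -0.0, -0.0]
contact_force: [0.9, 0.9, 0.2]
width: 0.0292
```

>>> servo_tool --motion '[{"dx":0,"dy":0,"dz":0,"turn":5,"fingers":0.34},{"dx":0,"dy":0,"dz":0,"turn":7,"fingers":0.34},{"dx":0,"dy":0,"dz":0,"turn":7,"fingers":0.34},{"dx":0,"dy":0,"dz":0,"turn":7,"fingers":0.34},{"dx":0,"dy":0,"dz":0,"turn":5,"fingers":0.34},{"dx":0,"dy":0,"dz":0,"turn":4,"fingers":0.34},{"dx":0,"dy":0,"dz":0,"turn":0,"fingers":0.34},{"dx":0,"dy":0,"dz":0,"turn":0,"fingers":0.34}]'

```text
time_s: 10.92
eef_pos: [0.555, -0.1501, 0.2474]
orientation: [0.195, 0.981, 0.0, -0.0]
contact_force: [-0.5, -0.5, -0.2]
width: 0.0294
```

```bash
cat > look.py <<'E'
from h import *
import sys
s=manip.observe(); T=tool(s); print(s['time_s'],np.round(s['eef_pos'],4),s['width'],np.round(T,3).tolist(),np.round(s['contact_force'],1))
a=[]; pts={'clip':[],'card_edge':[],'clip_bars':[]}
for n in('wrist','side','scene'):
    p=optics.camera(n)
    for q in pts:
        L=[r for r in optics.pinpoint(p,q) if np.linalg.norm(r['at'][:2]-s['eef_pos'][:2])<.05]
        if L:
            print(n,q,round(L[0]['score'],2),np.round(L[0]['at'],4),'tool mm',np.round(T.T@(L[0]['at']-s['eef_pos'])*1e3,1)); pts[q].append(L[0]['at'])
    u,v=proj(p,s['eef_pos']-[0,0,.09]).astype(int)
    h=(160,120) if n=='wrist' else (48,36)
    im=p['frame'] if n=='wrist' else p['frame'][max(v-h[1],0):v+h[1],max(u-h[0],0):u+h[0]]
    a.append(cv2.resize(im,(400,300),interpolation=cv2.INTER_CUBIC))
    if n=='wrist': w=cv2.resize(p['frame'][180:420,160:480],(400,300),interpolation=cv2.INTER_CUBIC)
save({'frame':np.vstack([np.hstack([a[0],w]),np.hstack(a[1:])])},sys.argv[1])
for n in('wrist','side','scene')[1:]:
    p=optics.camera(n)
    try: print(n,fit([(p,mask(p,'card_stand',np.array([.555,-.1505,.04])))],'card_stand',(.555,-.1505)))
    except Exception as e: print(e)
E
python3 look.py w6
```

```text
10.925 [ 0.555  -0.1501  0.2474] 0.02942183059951917 [[-0.924, 0.383, 0.0], [0.383, 0.924, 0.0], [0.0, 0.0, -1.0]] [-0.5 -0.5 -0.2]
wrist clip 0.86 [ 0.5568 -0.1453  0.1645] tool mm [ 0.2  5.1 82.9]
wrist card_edge 0.57 [ 0.5528 -0.1524  0.1127] tool mm [  1.2  -3.  134.7]
wrist clip_bars 0.76 [ 0.5546 -0.1458  0.2363] tool mm [ 2.1  3.8 11.1]
side clip 0.68 [ 0.5542 -0.1454  0.1579] tool mm [ 2.6  4.  89.5]
side card_edge 0.88 [ 0.5539 -0.1522  0.1197] tool mm [  0.3  -2.4 127.7]
side clip_bars 0.71 [ 0.5539 -0.147   0.2327] tool mm [ 2.2  2.4 14.7]
scene clip 0.73 [ 0.5513 -0.1481  0.1594] tool mm [ 4.2  0.4 88. ]
scene card_edge 0.66 [ 0.5545 -0.1527  0.1153] tool mm [ -0.5  -2.6 132.1]
scene clip_bars 0.63 [ 0.5531 -0.1512  0.2318] tool mm [ 1.4 -1.8 15.6]
side (array([ 0.55672212, -0.15135744,  2.72299252]), np.float64(0.0577086337925885))
scene (array([ 0.55545859, -0.15132725,  2.75294548]), np.float64(0.06509803921568627))
```

View pics/w6.png

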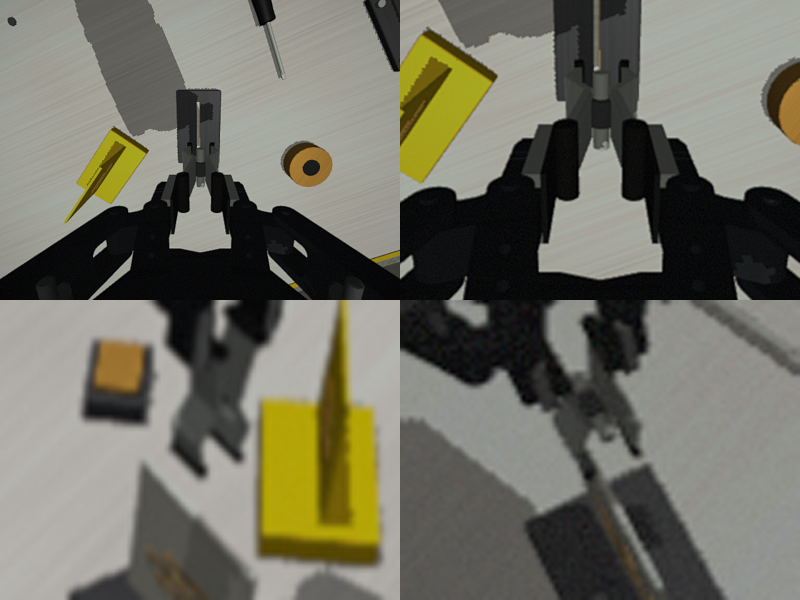

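The open clip is above the card and nearly aligned: in the wrist view the pin is at about (320,275) and the card's edge near column 318. I'll zoom in to measure the lateral offset.

Run:
```python
from h import *
s=manip.observe(); T=tool(s)
p=optics.camera('wrist'); 
for x in(-.05,-.03,0,.05):
    for y in (-.0015,.0015):
        X=s['eef_pos']+T@[x,y,0]; X[2]=.115; print('tool x',x,'y',y,np.round(proj(p,X),1),end=' ')
print()
im=cv2.resize(p['frame'][140:270,280:365],None,fx=4.6,fy=4.6,interpolation=cv2.INTER_NEAREST)
save({'frame':im},'w7')
for r in(165,175,185,195,205,215): print(r,p['frame'][r,308:332].sum(1).tolist())
```

```text
tool x -0.05 y -0.0015 [317.8 289.5] tool x -0.05 y 0.0015 [321.6 289.5] tool x -0.03 y -0.0015 [317.8 265.8] tool x -0.03 y 0.0015 [321.7 265.8] tool x 0 y -0.0015 [317.8 228.4] tool x 0 y 0.0015 [321.8 228.4] tool x 0.05 y -0.0015 [317.7 160.3] tool x 0.05 y 0.0015 [321.9 160.3] 
165 [102, 102, 99, 97, 100, 83, 150, 450, 522, 523, 522, 374, 225, 192, 196, 158, 183, 205, 205, 197, 155, 133, 135, 113]
175 [99, 103, 98, 94, 103, 88, 108, 269, 317, 312, 313, 312, 203, 98, 85, 97, 93, 98, 99, 92, 95, 91, 99, 95]
185 [100, 102, 99, 92, 96, 84, 104, 265, 309, 309, 300, 248, 149, 91, 92, 102, 98, 102, 96, 92, 90, 97, 87, 99]
195 [97, 97, 92, 96, 95, 93, 98, 223, 295, 314, 312, 248, 141, 95, 98, 153, 174, 177, 194, 195, 185, 190, 194, 191]
205 [93, 95, 93, 94, 103, 86, 102, 228, 299, 317, 314, 248, 184, 188, 188, 186, 192, 193, 194, 187, 178, 181, 187, 181]
215 [90, 97, 95, 92, 91, 87, 97, 241, 317, 335, 333, 258, 206, 194, 187, 186, 190, 192, 191, 184, 183, 180, 183, 186]
```

View pics/w7.png

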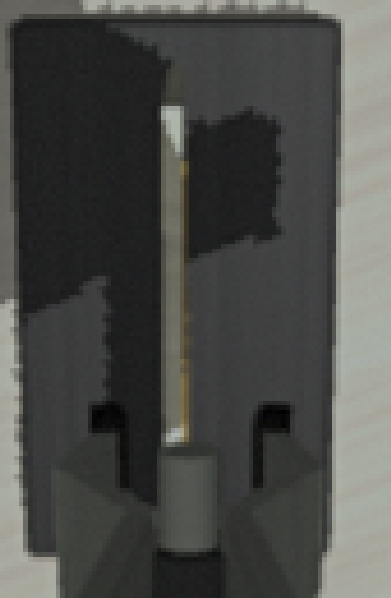

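The card's top edge is at columns 314.7–319, centre about 317, and the clip's centre is at 321.5. The card is therefore about 2.5 mm to tool −y, with yaw aligned. I'll shift and go down.

>>> servo_tool --motion '[{"dx":-1,"dy":-2.5,"dz":0,"turn":0,"fingers":0.34},{"dx":0,"dy":0,"dz":8,"turn":0,"fingers":0.34},{"dx":0,"dy":0,"dz":8,"turn":0,"fingers":0.34},{"dx":0,"dy":0,"dz":8,"turn":0,"fingers":0.34},{"dx":0,"dy":0,"dz":8,"turn":0,"fingers":0.34},{"dx":0,"dy":0,"dz":7,"turn":0,"fingers":0.34},{"dx":0,"dy":0,"dz":6,"turn":0,"fingers":0.34},{"dx":0,"dy":0,"dz":5,"turn":0,"fingers":0.34},{"dx":0,"dy":0,"dz":4,"turn":0,"fingers":0.34},{"dx":0,"dy":0,"dz":3,"turn":0,"fingers":0.34},{"dx":0,"dy":0,"dz":0,"turn":0,"fingers":0.34},{"dx":0,"dy":0,"dz":0,"turn":0,"fingers":0.34}]'

```text
time_s: 13.28
eef_pos: [0.555, -0.1532, 0.1905]
orientation: [0.197, 0.981, -0.0, 0.0]
contact_force: [-0.7, -0.8, 0.2]
width: 0.0296
```

```bash
python3 look.py w8
```

```text
13.275 [ 0.555  -0.1532  0.1905] 0.029647288703079484 [[-0.923, 0.385, 0.0], [0.385, 0.923, -0.0], [-0.0, -0.0, -1.0]] [-0.7 -0.8  0.2]
wrist clip 0.6 [ 0.5562 -0.1448  0.1063] tool mm [ 2.2  8.2 84.2]
wrist card_edge 0.66 [ 0.55   -0.1496  0.1147] tool mm [ 6.   1.4 75.8]
wrist clip_bars 0.58 [ 0.5535 -0.1481  0.1809] tool mm [3.4 4.1 9.6]
side clip 0.88 [ 0.5568 -0.1505  0.0994] tool mm [-0.6  3.2 91.1]
side card_edge 0.46 [ 0.5522 -0.1505  0.1767] tool mm [ 3.6  1.4 13.8]
side clip_bars 0.82 [ 0.5548 -0.1509  0.1775] tool mm [ 1.1  2.  13. ]
scene clip 0.74 [ 0.5533 -0.1493  0.1033] tool mm [ 3.1  2.9 87.2]
scene card_edge 0.91 [ 0.5556 -0.1515  0.1166] tool mm [ 0.1  1.8 73.9]
scene clip_bars 0.82 [ 0.5551 -0.1538  0.1745] tool mm [-0.3 -0.5 16. ]
side (array([ 0.55522988, -0.15084328,  2.75560381]), np.float64(0.07863798623257337))
scene (array([ 0.55553376, -0.1511574 ,  2.74499411]), np.float64(0.1490110548036008))
```

View pics/w8.png

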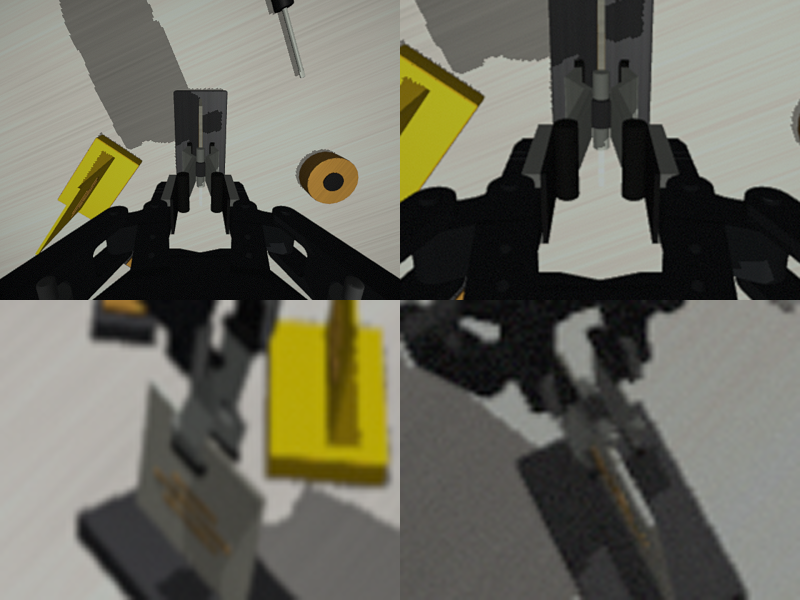

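The jaws straddle the card (lower panels), and in the wrist view the card's edge lines up midway between the jaws. One numeric check before handing in.

Run:
```python
from h import *
s=manip.observe(); T=tool(s); p=optics.camera('wrist'); g=p['frame'].sum(2).astype(float)
for r in(185,200,210):
    row=g[r,305:338]; print(r,row.astype(int).tolist())
for y in(0,-.0015,.0015):
    X=s['eef_pos']+T@[.03,y,0]; X[2]=.115; print(np.round(proj(p,X),1))
X=s['eef_pos']+T@[.05,0,0]; X[2]=.115; print(np.round(proj(p,X),1))
for r in(236,240): print(r,g[r,290:355].astype(int).tolist())
print(np.round(s['qd'],3),s['contact_force'],s['width'],s['time_s'])
```

```text
185 [101, 96, 102, 106, 104, 105, 105, 103, 100, 108, 93, 91, 127, 286, 327, 326, 326, 325, 259, 168, 114, 95, 95, 95, 96, 104, 102, 95, 96, 103, 104, 104, 111]
200 [93, 98, 101, 101, 100, 106, 95, 96, 107, 104, 106, 98, 122, 262, 322, 327, 330, 333, 261, 148, 96, 95, 96, 101, 102, 101, 90, 93, 95, 96, 97, 100, 98]
210 [94, 96, 97, 100, 98, 105, 104, 95, 108, 101, 99, 96, 122, 253, 311, 319, 316, 321, 281, 169, 92, 93, 100, 96, 100, 95, 93, 101, 99, 94, 93, 97, 88]
[319.8 204.3]
[317.1 204.3]
[322.4 204.3]
[319.8 168.6]
236 [191, 192, 181, 178, 184, 190, 181, 174, 161, 162, 159, 154, 160, 164, 171, 108, 48, 60, 88, 99, 103, 96, 96, 102, 117, 129, 141, 154, 172, 194, 196, 193, 193, 186, 174, 170, 177, 179, 193, 201, 198, 192, 185, 193, 143, 71, 72, 152, 167, 166, 164, 160, 161, 160, 168, 184, 194, 202, 198, 199, 197, 197, 187, 194, 199]
240 [190, 185, 180, 164, 156, 159, 162, 162, 160, 155, 153, 164, 156, 159, 165, 113, 48, 53, 87, 100, 99, 89, 92, 105, 172, 216, 240, 245, 250, 259, 254, 253, 257, 244, 239, 222, 202, 164, 181, 199, 193, 184, 188, 183, 142, 66, 61, 144, 169, 168, 168, 168, 161, 163, 156, 160, 161, 163, 163, 179, 192, 196, 193, 197, 200]
[-0.001  0.    -0.    -0.002 -0.    -0.001  0.002] [ 0.27885844  0.59699906 -0.32189521] 0.029259261476471524 14.075
```

```bash
python3 -c "
from plant import ticket
print(ticket.sign_off())"
```

```text
the job is handed in; nothing more can be done
None
```

I squeezed the clip off the rail, carried it to the dark card stand and lowered it over the middle of the card's top edge. I handed the job in at about 14 s, still holding the clip open.

**Last checks:**
- **Opening:** the fingers were 29 mm apart over the bars, which puts the jaws about 20 mm apart.
- **Height:** the jaw tips were about 14 mm below the card's edge. The camera estimates ranged from 9 to 16 mm.
- **Centring across the card:** by pixel measurement, the card and the clip were in line within about 0.5 mm.
- **Position along the edge:** within a few millimetres of the middle.
- **Angle:** within about 1° of the card's edge.
- **Contact:** the arm was still and the wrist force was under 1 N. I had no direct reading of force on the card.
- **Block and bystanders:** the block's position matched the start within about 1 mm. The path passed well above the bystanders, but I did not measure them again at the end.

**What failed or disagreed:**
- The first two move calls were refused because they left out some fields, and nothing moved.
- The wrist-camera network put the clip up to 7 mm off across the card at the end. The other two cameras' network estimates were 1–2 mm off. I relied on the pixel measurement.
- One card-edge estimate from the side camera put the edge near the lever bars, about 60 mm too high. I ignored it.

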